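Hook the display-case flap shut

TASK

Take the hook pole from its rack, drop its hook into the ring eye on the display case's tilted-in front flap and pull the flap shut until the catch snaps and holds it by itself, never loading the flap with more than 16 N. Then unhook and put the pole back in its rack the way it lay, leaving the other things on the table where they are.

Things in the scene. Friction and masses are not known exactly. Their poses are not given: they have to be found in the camera images.
- case: fixed glass-sided display case, 180 deep x 260 wide x 328 mm high, origin under its centre; open front faces its -x (roughly world -y), x points into the case. A header rail crosses the front from 306 mm up. The hinge line lies 80 mm ahead of the origin (x = -0.080), 90 mm up.
- flap (a joint): angle t of the case's white flap (216 wide, 196 high, 8 mm thick), hinged at its lower edge. 0 = upright, about shut; positive = leaning into the case (starts 0.42 to 0.62, stop 0.70). Stiff hinge and light spring: 2 to 3 N at the eye. Let go near shut but not caught, it springs open to about 0.2 rad.
- hinge (a point): middle of the flap's hinge line, 90 mm above the table; x axis level, straight into the case (so pull towards -x), y along the hinge, z up. At flap angle t the eye's centre lies at x = 0.135 sin t - 0.026 cos t, y = 0, z = 0.135 cos t + 0.026 sin t from here.
- eye (a point): centre of the brass ring eye on the flap's outer face, 135 mm above the hinge line, 26 mm out from the flap's mid-plane. 6 mm wire, 28 mm clear opening; the hole runs along this point's z axis, vertical when the flap is upright, leaning with it.
- catch (a point): header above the spring-roller catch, whose bracket hangs down to 277 mm over the table. The roller yields at 7 to 10 N of pull at the eye, then the flap snaps in (force drops) and about 3 mm on meets a rubber buffer, some 7 N per mm. The catch is adjustable and its setting NOT measured: home may be anywhere from -0.09 to 0.09 rad (12 mm either way at the eye); find it by force.
- pole_grip (a point): centre of the black flat-sided handle (110 long, 20 wide, 26 mm high) of the loose hook pole, 0.22 kg; x axis along the pole towards the hook, z up. The bar is 12 mm square, from x = -137 to +217 mm. Grip the handle's centre across its 20 mm width.
- pole_tip (a point): end of the hook's prong, a round steel pin 8 mm thick pointing straight down from the bar, 220 mm ahead of the handle's centre. This point is 26 mm below the bar's mid-line; the rounded end reaches 4 mm lower. 20 mm of prong is free under the bar.
- rack_seat (a point): where the handle's centre lies when the pole is in the fixed wooden rack, 91 mm above the table; x axis along the pole towards its hook end. Two forks at x = -90 and +100 mm, 14 mm thick; notches flare from 19 to 30 mm wide, floor 85 mm and tips 107 mm above the table. The 12 mm bar lies in them.
- squeeze_bottle: squeeze bottle with pointed red top, 63 mm across, 191 mm high; bystander, origin under its centre
- deli_cup: clear deli cup, 109 mm across, 72 mm high; bystander, origin under its centre
- vanilla_cupcake: cupcake with pale frosting, 75 mm across, 74 mm high; bystander, origin under its centre
- timer: white kitchen timer with red knob, 62 mm across, 44 mm high; bystander, origin under its centre

How it is judged:
By the outcome, as a careful person would: the job done as asked, in the order asked, and still so for the second after the job is handed in, with the robot touching nothing.
It also fails if it takes over 54 s, if anything falls off the work surface, if the arm or the gripper's body presses on something with over 40 N, if the wrist force passes 120 N, or if a joint passes its speed limit or range.

ROBOT

A 6-joint arm with a two-finger parallel gripper is mounted at the origin on the work surface; the furniture and walls round the work are solid. World frame = base frame: x ahead of the robot, y to its left, z up, the work surface at z = 0. Lengths are in mm, angles in degrees, forces in N, time in s.
With the tool pointing down it reaches from about 300 to 850 mm from the base axis. Payload 4.2 kg.
Tool frame: the origin (TCP) lies at the centre of the arm's flange, where the gripper is bolted on; the fingertips stand 191 mm ahead of it and the grasp point (between the pads) lies 172 mm ahead of it; y points along the fingers, x is the direction in which the jaws open and shut, and the axes are right-handed (so a half turn about y gives the same grasp; the last joint's range is limited). The gripper opens to 91 mm and grips with 3 to 60 N. Pads are 32 mm wide; open, the fingers measure 118 mm over their backs; the gripper's body (76 mm by 178 mm) begins 60 mm behind the grasp point.
Start: joints at [73.281, 18.312, 89.639, -0, 72.044, -1.146], TCP at [154.365, 553.89, 404.776] pointing down, gripper open.
Joint ranges: [-177.97, 177.97], [-48.28, 115.42], [12.27, 149.76], [-77.06, 257.06], [2.81, 150.46], [-146.56, 146.56]. Speed limits (degrees/s): [147.25, 147.25, 180, 180, 180, 180].

INTERFACE

Orientations are given as [roll, pitch, yaw] about the fixed x, y, z axes, in that order (R = Rz(yaw) Ry(pitch) Rx(roll)).
In Python, from workcell import env gives the robot as it stands.
- The arm moves only by the tool carry_out, never from a script. Its argument "increments" is a list of rows, each a list of 3 entries, a list of its own where there are three numbers: the turn, a rotation vector about the tool's x, y, z in rad, then the shift along the tool's x, y, z in mm, then the closure, from 0 (fully open) to 1 (shut). In form: [[[wx, wy, wz], [dx, dy, dz], claw], ...]. A call has 1 to 10 rows; each row is the pose to reach, as a shift and turn from the pose commanded when the call began, along the tool's axes at that moment; what a row does not reach only later rows make up. A row lasts 1/12 s, in which the tool goes at most 41.7 mm and 7.16 degrees, less where a joint would pass 70% of its speed; a pose out of reach is approached as far as the arm can. A call with a gripper value outside its range is refused whole. The fingers move at their own pace and stop on an object; "force" is the grip in N (left out, the last holds). Time passes only in rows, so rows that repeat a pose let the fingers close. It gives the time, the measured TCP pose, the force and the opening at its end, in the units of the state.
- env.state(): the state, without advancing time (a new reading comes with each control period).
- env.grab_frame(name): name is "scene" or "top"; returns a dict with "frame" (400x640x3 uint8, blue, green, red), "z_map" (400x640 float32, mm along the optical axis (not along the pixel's ray), 0 where there is no reading), "camera_matrix" (3x3 intrinsics, pixels), "rvec" (rotation vector, rad) and "tvec" (3), from world to camera coordinates, as OpenCV has them. Camera axes: x right, y down, z forward; pixel columns grow to the right and rows downward; lengths in mm; the calibration is good to about 2 mm. A picture is of the moment at which its call begins.
- env.job_done(): hands the job in, once; it reports no verdict.
The state is a dict: "time_s": time; "qpos": joint angles; "qvel": joint speeds; "effort": joint torques, N m; "ee_pos": TCP position; "ee_rot": TCP orientation; "force": force on the tool from outside, world axes, zero at the start; "torque": the same for the moment, N m; "gripper_width": finger opening in mm.
Only numpy, scipy, OpenCV 4.12 (cv2) and the standard library are available. Lean on these libraries where they do the work, as an engineer would, in place of code of your own. Each camera call takes 0.05 s, during which the arm holds its last target. There are 200 camera calls.

## Working session

There is one attempt and no reset: what is moved stays moved. The work goes in short steps, Python scripts to look and compute and a tool call to move; the robot and the scene stay as the last step left them, time stands still between calls to the robot, and variables do not carry over. Pictures are saved under pics/ and viewed, about 8 in all and at most 12, crops included, and the job is handed in when it is done.

Besides the shell and the picture viewer there is one more tool, called after ">>>" by a JSON object that holds its "name" and its "arguments". carry_out: Moves the arm, as the interface text tells. Its arguments: {"type":"object","properties":{"increments":{"type":"array","items":{"type":"array"}},"force":{"type":"number"}},"required":["increments"]}

```bash
mkdir -p pics; ls; cat > h.py <<'E'
import numpy as np, cv2
from workcell import env
from scipy.spatial.transform import Rotation as R
def grab(n):
    f=env.grab_frame(n); f['R']=cv2.Rodrigues(np.array(f['rvec'],float))[0]; f['t']=np.array(f['tvec'],float).ravel(); f['K']=np.array(f['camera_matrix'],float); return f
def cloud(f):
    z=f['z_map']; v,u=np.mgrid[:z.shape[0],:z.shape[1]]; K=f['K']
    c=np.stack([(u-K[0,2])/K[0,0]*z,(v-K[1,2])/K[1,1]*z,z],-1); return (c-f['t'])@f['R']
def ray(f,u,v):
    d=f['R'].T@np.linalg.inv(f['K'])@np.array([u,v,1.]); return -f['R'].T@f['t'],d
def onz(f,u,v,z):
    o,d=ray(f,u,v); return o+d*(z-o[2])/d[2]
def proj(f,p):
    c=f['R']@np.array(p,float)+f['t']; q=f['K']@c; return q[:2]/q[2]
E
python3 - <<'E'
from h import *
for n in ['scene','top']:
    f=grab(n); cv2.imwrite(f'pics/{n}0.png',f['frame']); np.savez(f'{n}0.npz',**{k:np.array(v) for k,v in f.items()})
    print(n,-f['R'].T@f['t'],f['R'][2],f['K'][0,0])
print(env.state())
E
```

```text
pics
scene [-377.66628898 -822.65098349  849.75739432] [ 0.64730343  0.59403934 -0.47761442] 514.588420007501
top [ 386.1585814    31.75186531 1392.40883449] [ 0.11876325 -0.00587743 -0.99290521] 391.2931889189645
{'time_s': 0.1, 'qpos': array([ 7.32792063e+01,  1.83486264e+01,  8.96972930e+01,  6.23252455e-04,
        7.20432244e+01, -1.14744883e+00]), 'qvel': array([ 0.06521259, -0.09771565, -0.17691248, -0.0051206 , -0.01676113,
        0.04801535]), 'effort': array([-6.96321749e-04, -4.13338852e+01, -2.32509989e+01,  7.28663639e-02,
        4.21170867e-02, -5.81899644e-05]), 'ee_pos': array([154.3458695 , 553.76032648, 404.01199966]), 'ee_rot': array([-8.99976224e+01,  8.91140887e-02,  7.44264643e+01]), 'force': array([-0.32184902,  0.99632968, -0.35889399]), 'torque': array([-0.0502525 ,  0.01200453,  0.09871023]), 'gripper_width': 90.81059509046541}
```

View pics/scene0.png

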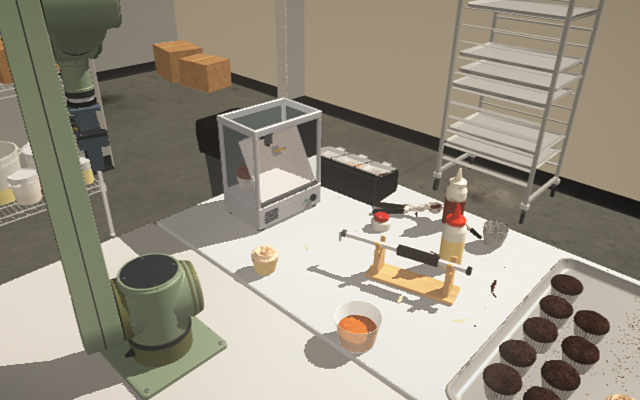

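View pics/top0.png

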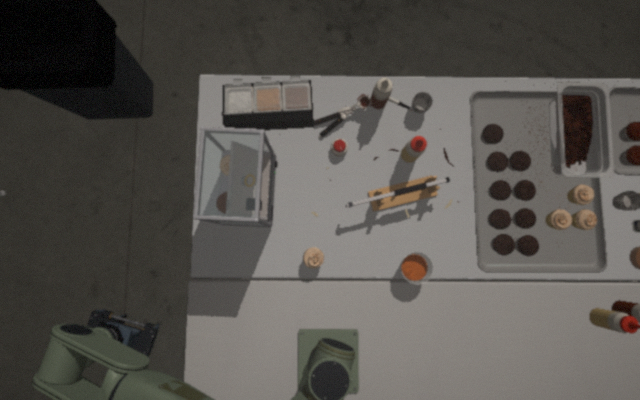

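The scene view shows the case at about (270,160) with the brass eye near (279,150), and the pole in its rack from the hook end (342,234) to (470,271). The top view shows the pole running from (350,205) to (447,180), with the hook end towards the case.

```bash
python3 - <<'E'
from h import *
S=dict(np.load('scene0.npz'));T=dict(np.load('top0.npz'))
def crop(f,u0,v0,w,h,k): return cv2.resize(f['frame'][v0:v0+h,u0:u0+w],None,fx=k,fy=k,interpolation=cv2.INTER_CUBIC)
a=crop(S,215,95,110,75,3.6);b=crop(S,330,220,150,75,2.64)
c=crop(T,190,125,100,100,3);d=crop(T,340,165,120,60,3.2)
m=np.zeros((600,800,3),np.uint8)
for im,x,y in((a,0,0),(b,400,0),(c,0,280),(d,320,280)):
    h,w=im.shape[:2];h=min(h,600-y);w=min(w,800-x);m[y:y+h,x:x+w]=im[:h,:w]
cv2.imwrite('pics/m1.png',m)
cs,ct=cloud(S),cloud(T)
# pole: points z 88..110 near rack, per view
for n,f,c in(('S',S,cs),('T',T,ct)):
    hsv=cv2.cvtColor(f['frame'],cv2.COLOR_BGR2HSV)
    ok=(f['z_map']>0)&(c[...,2]>84)&(c[...,2]<112)&(c[...,0]>300)&(c[...,0]<600)&(c[...,1]<150)&(c[...,1]>-260)
    k,lab,st,ce=cv2.connectedComponentsWithStats(ok.astype(np.uint8))
    for i in range(1,k):
        if st[i,4]>60:
            p=c[lab==i];print(n,i,st[i],p.min(0).round(),p.max(0).round())
    dk=ok&(hsv[...,2]<60); p=c[dk]; print('dark',len(p),p.mean(0),p.min(0),p.max(0))
# brass
hsv=cv2.cvtColor(S['frame'],cv2.COLOR_BGR2HSV)
sub=hsv[130:165,260:300]; br=(sub[...,1]>90)&(sub[...,0]>8)&(sub[...,0]<35)
v,u=np.nonzero(br); print('brass',len(u),u.mean()+260,v.mean()+130)
for a,b in zip(u+260,v+130): print((int(a),int(b)),cs[b,a].round(),end=' ')
E
```

```text
S 1 [339 229  75  29 556] [ 516. -260.   84.] [582. -59. 109.]
dark 4 [ 558.38221097 -227.83582151   99.45964511] [ 554.46538797 -230.96136855   88.97162871] [ 564.40054714 -225.48095328  104.70948172]
T 1 [345 187  63  21 320] [ 516. -260.   84.] [584. -53. 110.]
dark 58 [ 570.59761759 -240.11923479  103.47915755] [ 559.30699988 -259.63151965   98.74702466] [ 580.55101246 -218.49348354  108.63191086]
brass 28 279.35714285714283 149.21428571428572
(283, 147) [621. 267. 211.] (284, 147) [589. 227. 233.] (285, 147) [595. 230. 230.] (280, 148) [604. 262. 214.] (281, 148) [579. 230. 232.] (282, 148) [580. 227. 232.] (283, 148) [582. 224. 233.] (284, 148) [586. 224. 231.] (285, 148) [590. 224. 230.] (277, 149) [587. 257. 217.] (278, 149) [572. 235. 229.] (279, 149) [573. 232. 230.] (280, 149) [574. 229. 230.] (281, 149) [576. 226. 231.] (282, 149) [582. 229. 228.] (283, 149) [585. 227. 227.] (274, 150) [577. 259. 217.] (275, 150) [568. 245. 224.] (276, 150) [566. 238. 227.] (277, 150) [569. 237. 226.] (278, 150) [567. 230. 229.] (279, 150) [574. 234. 226.] (280, 150) [572. 227. 228.] (274, 151) [565. 246. 221.] (275, 151) [566. 242. 222.] (276, 151) [562. 233. 226.] (277, 151) [567. 235. 224.] (274, 152) [567. 249. 216.]
```

View pics/m1.png

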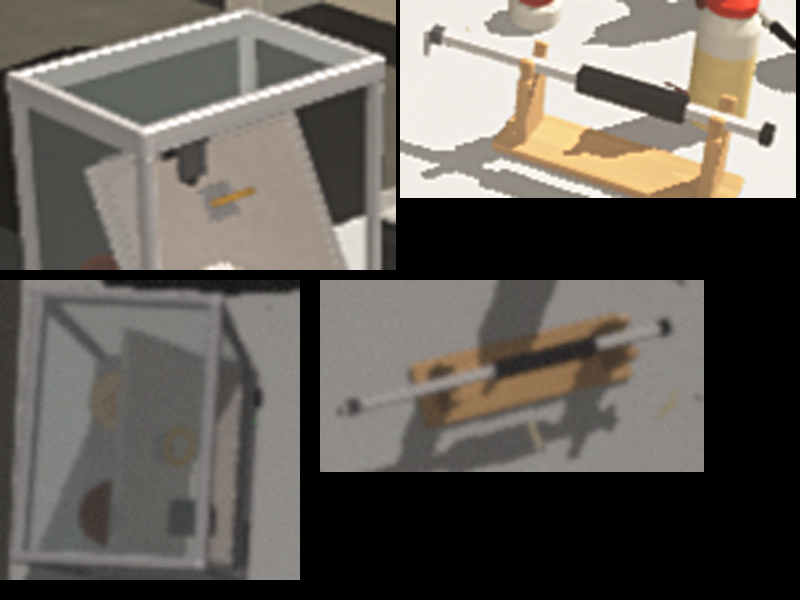

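The mosaic shows the ring in the top view at about (250,180), edge-on in the scene view at (279.4,149.8), and the catch bracket up and left of it. The pole lies cleanly in its rack with its hook end towards the case.

```bash
python3 - <<'E'
from h import *
S=dict(np.load('scene0.npz'));T=dict(np.load('top0.npz'))
cs,ct=cloud(S),cloud(T)
def tri(a,b):
    o1,d1=ray(S,*a);o2,d2=ray(T,*b);d1/=np.linalg.norm(d1);d2/=np.linalg.norm(d2)
    s=np.linalg.lstsq(np.c_[d1,-d2],o2-o1,rcond=None)[0];p,q=o1+s[0]*d1,o2+s[1]*d2
    return (p+q)/2,np.linalg.norm(p-q)
hsv=cv2.cvtColor(T['frame'],cv2.COLOR_BGR2HSV)
sub=hsv[165:195,235:265]; br=(sub[...,1]>60)&(sub[...,0]>12)&(sub[...,0]<35)
v,u=np.nonzero(br); print('ring top',len(u),u.mean()+235,v.mean()+165,cv2.minEnclosingCircle(np.c_[u,v].astype(np.float32)))
print('eye',tri((279.4,149.6),(250,180)))
for n,f,c in(('S',S,cs),('T',T,ct)):
    h=cv2.cvtColor(f['frame'],cv2.COLOR_BGR2HSV)
    ok=(f['z_map']>0)&(c[...,0]>450)&(c[...,0]<660)&(c[...,1]<-20)&(c[...,1]>-450)
    low=ok&(c[...,2]>80)&(c[...,2]<125)
    P=c[low]; # line fit robust
    l=cv2.fitLine(P[:,:2].astype(np.float32),cv2.DIST_HUBER,0,.01,.01).ravel();print(n,'line',l, np.degrees(np.arctan2(l[1],l[0])),len(P))
    d=-l[:2]*np.sign(-l[1])*-1; d=l[:2]*np.sign(l[1])
    s=(P[:,:2]-l[2:])@d; w=(P[:,:2]-l[2:])@np.array([-d[1],d[0]])
    m=abs(w)<14; print('ends',l[2:]+d*s[m].min(),l[2:]+d*s[m].max(),'len',np.ptp(s[m]))
    dk=m&(h[low][:,2]<70); sd=s[dk]; print('dark hist',np.histogram(sd,20))
    print('barz',np.percentile(P[m][:,2],[5,50,95]))
# case top
for n,f,c in(('S',S,cs),('T',T,ct)):
    ok=(f['z_map']>0)&(abs(c[...,2]-328)<6)&(c[...,0]>350)&(c[...,0]<800)&(c[...,1]>80)&(c[...,1]<500)
    P=c[ok][:,:2].astype(np.float32); r=cv2.minAreaRect(P);print(n,len(P),r,cv2.boxPoints(r).round(1).tolist())
# flap plane, scene
for n,c,uv in(('S',cs,(275,165,20,15)),('S2',cs,(262,140,10,10)),('T',ct,(236,165,8,30))):
    p=c[uv[1]:uv[1]+uv[3],uv[0]:uv[0]+uv[2]].reshape(-1,3); m=np.median(p,0); q=p[np.linalg.norm(p-m,axis=1)<60]
    for _ in range(4):
        mu=q.mean(0);nn=np.linalg.svd(q-mu)[2][2];q=q[abs((q-mu)@nn)<3] if _<3 else q
    nn*=-np.sign(nn[1]); print(n,len(q),mu,nn,'t',np.arcsin(nn[2]),'yaw',np.degrees(np.arctan2(nn[1],nn[0])))
E
```

```text
ring top 28 249.78571428571428 180.14285714285714 ((14.0, 15.0), 5.385264873504639)
eye (array([583.44207732, 242.67075228, 221.07218447]), np.float64(0.6969915399668585))
S line [ 2.4505270e-01 -9.6950978e-01  5.6526447e+02 -2.4720821e+02] -75.81505 1226
ends [ 606.13570588 -408.90839642] [517.84292071 -59.59283936] len 360.3012203909773
dark hist (array([25,  1,  0,  0,  0,  0,  0,  0,  8, 41, 35, 38, 36, 36, 36, 32, 32,
       37, 31, 28]), array([-164.96732783, -155.48795707, -146.00858631, -136.52921555,
       -127.04984479, -117.57047403, -108.09110327,  -98.61173251,
        -89.13236175,  -79.65299099,  -70.17362024,  -60.69424948,
        -51.21487872,  -41.73550796,  -32.2561372 ,  -22.77676644,
        -13.29739568,   -3.81802492,    5.66134584,   15.1407166 ,
         24.62008736]))
barz [ 83.5672284   95.79850689 104.84690216]
T line [ 2.5335005e-01 -9.6737468e-01  5.6702802e+02 -2.3122963e+02] -75.324165 608
ends [ 611.60979606 -401.4576847 ] [520.59670287 -53.93944902] len 359.23850602416087
dark hist (array([ 8,  0,  0,  0,  6, 27, 25, 23, 25, 25, 27,  3,  0,  0,  0,
[... 649 characters left out ...]
.79998779296875], [455.8999938964844, 377.3999938964844]]
T 5939 ((583.4483642578125, 284.494140625), (179.04010009765625, 260.4607238769531), 87.96784210205078) [[450.1000061035156, 199.60000610351562], [710.4000244140625, 190.39999389648438], [716.7999877929688, 369.29998779296875], [456.5, 378.6000061035156]]
S 198 [586.62683574 228.56239188 149.94714734] [-0.01836342 -0.88254257  0.46987381] t 0.489147821671651 yaw -91.19200417325305
S2 42 [557.81351946 274.3311711  232.70569418] [ 0.07256769 -0.86092629  0.50352741] t 0.5276766937804621 yaw -85.18191332587035
T 204 [566.58876836 252.58923411 327.220543  ] [ 0.01024921 -0.05506862 -0.99842997] t -1.5147527214778227 yaw -79.45691222875725
```

>>> {"name": "carry_out", "arguments": {"increments": [[[0,0,0],[0,-100,0],0],[[0,0,0],[0,-100,0],0],[[0,0,0],[0,-100,0],0],[[0,1.042,0],[-680,-100,-628],0],[[0,1.042,0],[-680,-100,-628],0],[[0,1.042,0],[-680,-100,-628],0],[[0,1.042,0],[-680,-100,-628],0],[[0,1.042,0],[-680,-100,-628],0],[[0,1.042,0],[-680,-100,-628],0],[[0,1.042,0],[-680,-100,-628],0]]}}

```text
time_s: 0.93
ee_pos: [287.6, 292.4, 504.5]
ee_rot: [-90.0, 0.0, 24.0]
force: [0.6, 0.4, 0.1]
gripper_width: 91.0
```

```bash
cat >> h.py <<'E'
def inc(p,rpy):
    s=env.state(); A=R.from_euler('xyz',s['ee_rot'],degrees=True); B=R.from_euler('xyz',rpy,degrees=True)
    return (A.inv()*B).as_rotvec().round(4), A.inv().apply(np.array(p)-s['ee_pos']).round(1)
E
python3 - <<'E'
from h import *
S=dict(np.load('scene0.npz'));T=dict(np.load('top0.npz'))
# handle: dark blobs on plane
for n,f,box,z in(('T',T,(370,175,60,30),104),):
    h=cv2.cvtColor(f['frame'],cv2.COLOR_BGR2HSV);c=cloud(f)
    dk=(h[...,2]<60)&(c[...,2]>80)&(c[...,2]<125);m=np.zeros_like(dk);u,v,w,hh=box;m[v:v+hh,u:u+w]=1;dk&=m
    v,u=np.nonzero(dk);P=np.array([onz(f,a,b,z)[:2] for a,b in zip(u,v)],np.float32);r=cv2.minAreaRect(P);print(n,len(P),r,P.mean(0)); print('depth mean',c[dk].mean(0))
# top-view end pixels
for px in((350.5,204.5),(447.5,180.5)): print(px,onz(T,*px,97))
# hook and tail triangulation
# bottle
for n,f in(('S',S),('T',T)):
    h=cv2.cvtColor(f['frame'],cv2.COLOR_BGR2HSV);c=cloud(f)
    for nm,lo,hi in(('bottle cone',150,200),('bottle body',110,140)):
        m=(c[...,2]>lo)&(c[...,2]<hi)&(c[...,1]>-400)&(c[...,1]<-200)&(c[...,0]>600)&(c[...,0]<780)
        p=c[m]; print(n,nm,len(p),p.min(0).round() if len(p) else '',p.max(0).round() if len(p) else '',p.mean(0).round() if len(p) else '')
s=env.state();print(s['ee_pos'],s['ee_rot'],s['time_s'],s['force'])
E
```

```text
T 135 ((577.5745239257812, -270.0536804199219), (16.376182556152344, 102.63516998291016), 13.967479705810547) [ 577.3473  -269.20236]
depth mean [ 577.43982407 -269.35266046  103.37335269]
(350.5, 204.5) [524.1288781  -71.40353268  97.        ]
(447.5, 180.5) [ 607.75269246 -397.69838568   97.        ]
S bottle cone 143 [ 695. -315.  150.] [ 734. -272.  190.] [ 715. -296.  163.]
S bottle body 259 [ 688. -325.  110.] [ 736. -266.  140.] [ 703. -302.  124.]
T bottle cone 87 [ 701. -310.  150.] [ 738. -264.  190.] [ 718. -287.  162.]
T bottle body 94 [ 617. -355.  110.] [ 748. -258.  139.] [ 706. -277.  122.]
[287.59308256 292.41422513 504.45693638] [-9.00122860e+01  1.58099411e-02  2.39862361e+01] 0.9333 [0.58793238 0.4330547  0.10354937]
```

>>> {"name": "carry_out", "arguments": {"increments": [[[0,0.167,0],[36.5,80,-631],0],[[0,0.167,0],[36.5,80,-631],0],[[0,0.167,0],[36.5,80,-631],0],[[0,0.167,0],[36.5,80,-631],0],[[0,0.167,0],[36.5,80,-631],0],[[0,0.167,0],[36.5,80,-631],0],[[0,0.167,0],[36.5,80,-631],0],[[0,0.167,0],[36.5,80,-631],0],[[0,0.167,0],[36.5,80,-631],0],[[0,0.167,0],[36.5,80,-631],0]]}}

```text
time_s: 1.77
ee_pos: [479.3, -74.1, 451.9]
ee_rot: [-90.0, 0.0, 14.7]
force: [0.6, -0.1, 0.8]
gripper_width: 91.0
```

```bash
python3 -c "
from h import *
print(inc((577.5,-269.5,264),(-90,0,14.4)),env.state()['qpos'])"
```

```text
(array([-0.0005,  0.005 , -0.0003]), array([  45.5,  187.8, -214. ])) [-1.01557286e+01  8.50286528e+00  9.60018239e+01  1.86589288e-02
  7.55196787e+01 -2.48489041e+01]
```

>>> {"name": "carry_out", "arguments": {"increments": [[[0,0.005,0],[45.5,40,-214],0],[[0,0.005,0],[45.5,40,-214],0],[[0,0.005,0],[45.5,40,-214],0],[[0,0.005,0],[45.5,40,-214],0],[[0,0.005,0],[45.5,40,-214],0],[[0,0.005,0],[45.5,40,-214],0],[[0,0.005,0],[45.5,80,-214],0],[[0,0.005,0],[45.5,110,-214],0],[[0,0.005,0],[45.5,110,-214],0],[[0,0.005,0],[45.5,110,-214],0]]}}

```text
time_s: 2.6
ee_pos: [577.1, -266.9, 341.0]
ee_rot: [-89.8, 0.2, 14.4]
force: [0.7, -0.7, 0.5]
gripper_width: 91.2
```

```bash
python3 -c "
from h import *
print(inc((577.5,-269.5,263.5),(-90,0,14.4)))
f=grab('scene');a=cv2.resize(f['frame'][150:310,320:500],None,fx=3,fy=3,interpolation=2);cv2.imwrite('pics/g1.png',a)"
```

```text
(array([-0.0031,  0.0008, -0.0033]), array([ 0. , 77.5, -2.8]))
```

View pics/g1.png

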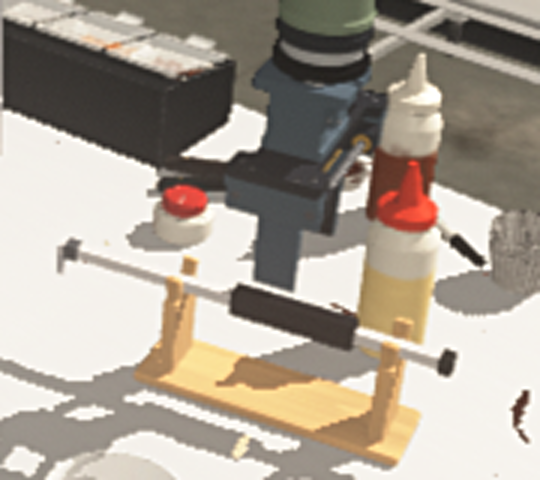

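The gripper stands above the handle, clear of the bottle. I'll descend and close.

>>> {"name": "carry_out", "arguments": {"increments": [[[0,0,0],[0,30,-1],0],[[0,0,0],[0,55,-2],0],[[0,0,0],[0,70,-2.5],0],[[0,0,0],[0,77.5,-2.5],0],[[0,0,0],[0,77.5,-2.5],0],[[0,0,0],[0,77.5,-2.5],0.5],[[0,0,0],[0,77.5,-2.5],0.8],[[0,0,0],[0,77.5,-2.5],1],[[0,0,0],[0,77.5,-2.5],1],[[0,0,0],[0,77.5,-2.5],1]], "force": 50}}

```text
time_s: 3.48
ee_pos: [578.2, -269.8, 265.8]
ee_rot: [-90.0, -0.1, 14.4]
force: [0.2, -0.4, 0.5]
gripper_width: 60.7
```

>>> {"name": "carry_out", "arguments": {"increments": [[[0,0,0],[0,0,0],1],[[0,0,0],[0,0,0],1],[[0,0,0],[0,0,0],1],[[0,0,0],[0,0,0],1],[[0,0,0],[0,0,0],1],[[0,0,0],[0,0,0],1]], "force": 50}}

```text
time_s: 3.98
ee_pos: [578.0, -269.8, 264.8]
ee_rot: [-90.0, 0.0, 14.4]
force: [0.5, 0.2, 1.1]
gripper_width: 21.1
```

```bash
python3 -c "
from h import *
s=env.state();print(s['ee_pos'],s['ee_rot'],s['force'],s['torque'],s['gripper_width'])"
```

```text
[ 578.02710099 -269.76041132  264.8172876 ] [-8.99877237e+01  4.50892229e-03  1.44380115e+01] [0.49614479 0.23660216 1.08202339] [-0.06374766  0.17926891 -0.02001214] 21.1112322468902
```

>>> {"name": "carry_out", "arguments": {"increments": [[[0,0,0],[0,0,0],1],[[0,0,0],[0,0,0],1],[[0,0,0],[0,0,0],1],[[0,0,0],[0,-10,0],1],[[0,0,0],[0,-30,0],1],[[0,0,0],[0,-60,0],1],[[0,0,0],[0,-90,0],1],[[0,0,0],[0,-90,0],1],[[0,0,0],[0,-90,0],1]], "force": 50}}

```text
time_s: 4.73
ee_pos: [578.2, -269.8, 357.4]
ee_rot: [-90.2, -0.2, 14.4]
force: [-0.1, -0.4, -2.5]
gripper_width: 19.8
```

```bash
python3 - <<'E'
from h import *
S=dict(np.load('scene0.npz'));T=dict(np.load('top0.npz'))
cs,ct=cloud(S),cloud(T)
for (u,v) in((264,139),(266,141),(267,144),(269,142)): print('S',u,v,cs[v,u].round(),S['frame'][v,u])
for (u,v) in((248,201),(250,204),(252,207)): print('T',u,v,ct[v,u].round(),T['frame'][v,u],ct[180,250].round())
f=grab('scene');c=cloud(f);cv2.imwrite('pics/g2.png',cv2.resize(f['frame'][130:310,320:500],None,fx=3,fy=3,interpolation=2))
t=grab('top');d=cloud(t)
for n,ff,cc in(('S',f,c),('T',t,d)):
    m=(ff['z_map']>0)&(cc[...,1]>-205)&(cc[...,1]<-30)&(cc[...,0]>490)&(cc[...,0]<590)&(cc[...,2]>140)&(cc[...,2]<200)
    P=cc[m]; l=cv2.fitLine(P.astype(np.float32),cv2.DIST_HUBER,0,.01,.01).ravel(); print(n,len(P),l, P[P[:,1].argmax()], 'az',np.degrees(np.arctan2(l[1],l[0])),'el',np.degrees(np.arcsin(l[2]*np.sign(l[1]))))
s=env.state();print(s['ee_pos'],s['ee_rot'],s['force'],s['torque'],s['gripper_width'])
print(inc((575.7,22.8-150,437),(-90,0,-2)))
E
```

```text
S 264 139 [489. 200. 296.] [ 90  96 103]
S 266 141 [492. 195. 290.] [72 73 76]
S 267 144 [494. 194. 281.] [63 66 69]
S 269 142 [505. 198. 283.] [69 72 74]
T 248 201 [507. 228. 326.] [66 64 62] [565. 223. 331.]
T 250 204 [499. 222. 328.] [69 69 68] [565. 223. 331.]
T 252 207 [490. 216. 330.] [67 66 66] [565. 223. 331.]
S 337 [-2.5548750e-01  9.6648395e-01 -2.5196647e-02  5.3924103e+02
 -1.3275502e+02  1.8565865e+02] [523.82310583 -59.52059368 183.26839455] az 104.80728 el -1.4438143
T 210 [-2.5100279e-01  9.6797144e-01 -5.3835060e-03  5.4199011e+02
 -1.3234209e+02  1.8647253e+02] [523.17513358 -53.96518347 178.85613753] az 104.53707 el -0.30845365
[ 577.56452418 -269.544996    354.05040022] [-8.99151363e+01  8.88842079e-02  1.44394297e+01] [-0.3004308  -0.36997715 -3.5558113 ] [-0.110992    0.03813238  0.00781501] 19.537574471357452
(array([-0.0012,  0.2869, -0.0018]), array([ 33.6, -82.8, 138.4]))
```

View pics/g2.png

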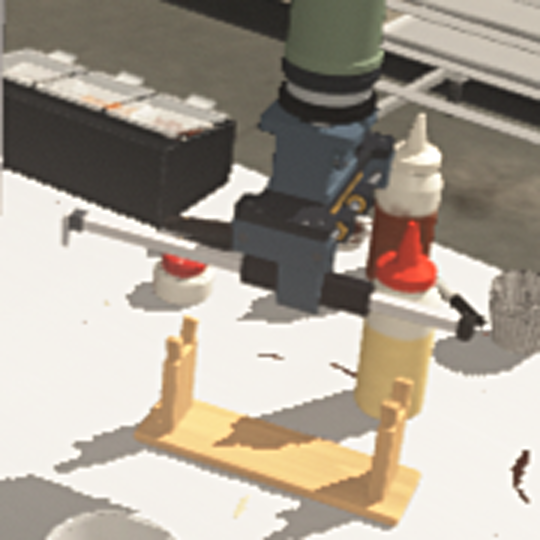

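The pole is held level and clear of the rack, with the hook leading towards the case. The depth map puts the catch bracket about 85 mm to the side of the eye, so the centre is free.

>>> {"name": "carry_out", "arguments": {"increments": [[[0,0.03,0],[3,-25,10],1],[[0,0.09,0],[8,-55,40],1],[[0,0.17,0],[16,-80,75],1],[[0,0.23,0],[24,-94,110],1],[[0,0.287,0],[28.6,-94,132],1],[[0,0.287,0],[28.6,-94,139.7],1],[[0,0.287,0],[28.6,-94,139.7],1],[[0,0.287,0],[28.6,-94,139.7],1],[[0,0.287,0],[28.6,-94,139.7],1]], "force": 60}}

```text
time_s: 5.58
ee_pos: [571.0, -128.5, 447.5]
ee_rot: [-90.0, 0.1, -2.0]
force: [-0.1, -0.5, -1.6]
gripper_width: 19.7
```

```bash
python3 - <<'E'
from h import *
f=grab('scene');t=grab('top')
a=cv2.resize(f['frame'][90:260,215:395],None,fx=3.2,fy=3.2,interpolation=2)[:,:576]
b=cv2.resize(t['frame'][130:230,225:360],None,fx=2,fy=2,interpolation=2)
m=np.zeros((600,800,3),np.uint8);m[:a.shape[0],:576]=a[:600];
cv2.imwrite('pics/g3.png',m[:560,:576])
for n,ff in(('S',f),('T',t)):
    cc=cloud(ff)
    m=(ff['z_map']>0)&(cc[...,1]>-60)&(cc[...,1]<120)&(cc[...,0]>540)&(cc[...,0]<605)&(cc[...,2]>235)&(cc[...,2]<310)
    P=cc[m]; l=cv2.fitLine(P.astype(np.float32),cv2.DIST_HUBER,0,.01,.01).ravel(); l[:3]*=np.sign(l[1])
    e=P[P[:,1]>P[:,1].max()-12]
    print(n,len(P),'at y=50',l[3:]+l[:3]*(50-l[4])/l[1],'end',P[:,1].max(),'az',np.degrees(np.arctan2(l[1],l[0])),'el',np.degrees(np.arcsin(l[2])),'endpts',e.round().tolist()[:12])
s=env.state();print(s['ee_pos'],s['ee_rot'],s['force'],s['torque'],s['gripper_width'])
E
```

```text
S 261 at y=50 [573.4202   50.      275.16074] end 93.33322473337829 az 88.29936 el -1.2118286 endpts [[577.0, 84.0, 280.0], [581.0, 84.0, 279.0], [575.0, 86.0, 277.0], [572.0, 83.0, 276.0], [575.0, 86.0, 271.0], [575.0, 86.0, 268.0], [576.0, 86.0, 265.0], [580.0, 90.0, 259.0], [575.0, 82.0, 263.0], [574.0, 84.0, 260.0], [578.0, 84.0, 259.0], [579.0, 82.0, 259.0]]
T 247 at y=50 [576.27295  50.      278.72284] end 92.47335695951631 az 87.93897 el 0.21377817 endpts [[584.0, 89.0, 274.0], [583.0, 86.0, 279.0], [584.0, 83.0, 278.0], [581.0, 92.0, 273.0], [581.0, 89.0, 279.0], [580.0, 86.0, 281.0], [580.0, 83.0, 281.0], [579.0, 92.0, 273.0], [578.0, 89.0, 279.0], [577.0, 86.0, 281.0], [578.0, 83.0, 278.0], [576.0, 92.0, 269.0]]
[ 571.0068598  -128.68127548  447.88085683] [-90.00113268   0.09782635  -2.07977703] [ 1.43245391e-03  2.61468199e-01 -2.39199454e+00] [-0.07095437  0.04230787  0.04146458] 19.997599293784162
```

View pics/g3.png

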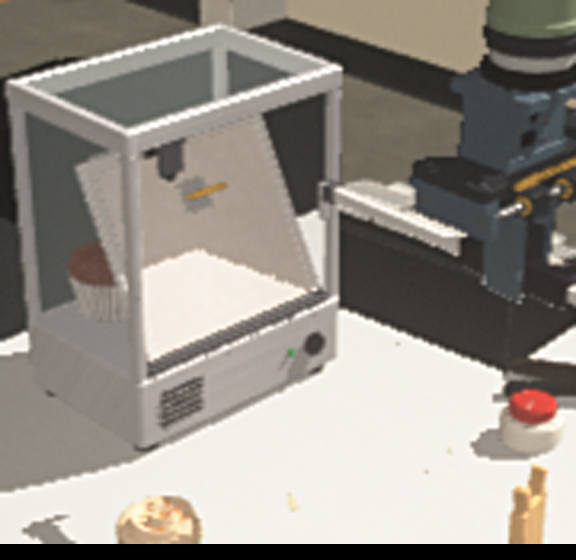

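>>> {"name": "carry_out", "arguments": {"increments": [[[0,0,0],[0,0,15],1],[[0,0,0],[0,0,45],1],[[0,0,0],[0,0,75],1],[[0,0,0],[0,0,105],1],[[0,0,0],[0,0,130],1],[[0,0,0],[0,0,145],1],[[0,0,0],[0,0,152],1],[[0,0,0],[0,0,152],1],[[0,0,0],[0,0,152],1]]}}

```text
time_s: 6.43
ee_pos: [576.4, 23.7, 448.6]
ee_rot: [-90.0, 0.0, -2.0]
force: [-1.0, -0.9, -2.7]
gripper_width: 20.0
```

```bash
python3 - <<'E'
from h import *
f=grab('scene');t=grab('top')
a=cv2.resize(f['frame'][110:190,225:325],None,fx=5,fy=5,interpolation=2)
b=cv2.resize(t['frame'][140:215,220:275],None,fx=5,fy=5,interpolation=2)
m=np.zeros((400,790,3),np.uint8);m[:400,:500]=a;m[:375,510:785]=b
cv2.imwrite('pics/g4.png',m)
s=env.state();print(s['ee_pos'],s['ee_rot'],s['force'],s['torque'],s['gripper_width'])
print('pred eye in S,T',proj(f,(583.4,242.7,221.3)),proj(t,(583.4,242.7,221.3)),'bar end pred T',proj(t,(583.4,247,281)),proj(f,(583.4,242.7,245)))
E
```

```text
[576.33994343  23.24725675 448.7619709 ] [-9.00355212e+01  1.25603269e-02 -2.08673097e+00] [ 0.21758926 -1.23240922 -2.19918558] [-0.15712972  0.0293524  -0.00824574] 19.944505432295397
pred eye in S,T [279.2655902  149.53481294] [250.0561081  179.91709782] bar end pred T [244.91866887 176.42518165] [279.06711413 142.27397289]
```

View pics/g4.png

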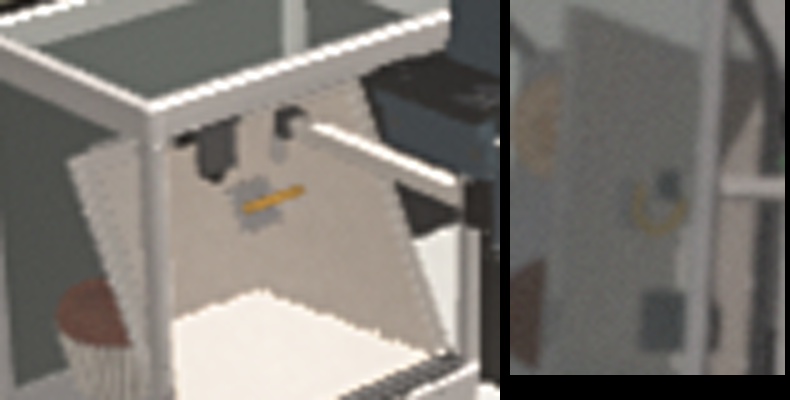

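The prong's lower end is at about scene px (281,142) and the ring at (279.6,149.8). The top view has the hook head near (251.6,177) against the ring at (250,180), so I'll compute the offset.

```bash
python3 - <<'E'
from h import *
f=grab('scene');t=grab('top')
print('head T',onz(t,251.6,177,280),'end',onz(t,249,177,278))
print('prong bottom S if z=245',onz(f,281,142,245), 'if x=582', (lambda o,d:o+d*(582-o[0])/d[0])(*ray(f,281,142)))
b=cv2.resize(t['frame'][160:200,235:275],None,fx=10,fy=10,interpolation=0)
b=cv2.convertScaleAbs(b,alpha=2.0)
a=cv2.resize(f['frame'][125:165,260:300],None,fx=10,fy=10,interpolation=0)
cv2.imwrite('pics/g5.png',np.hstack([b,a]))
c=cloud(f);print('S prong pts');[print((u,v),c[v,u].round()) for v in (138,140,141) for u in (280,281,282)]
E
```

```text
head T [582.05709437 227.93167676 280.        ] end [582.34786178 235.7742531  278.        ]
prong bottom S if z=245 [588.93490179 240.16621045 245.        ] if x=582 [582.         232.54100479 249.33884541]
S prong pts
(280, 138) [581. 235. 262.]
(281, 138) [586. 236. 260.]
(282, 138) [625. 275. 237.]
(280, 140) [581. 236. 255.]
(281, 140) [587. 238. 253.]
(282, 140) [626. 276. 230.]
(280, 141) [580. 234. 253.]
(281, 141) [584. 235. 251.]
(282, 141) [622. 271. 229.]
```

View pics/g5.png

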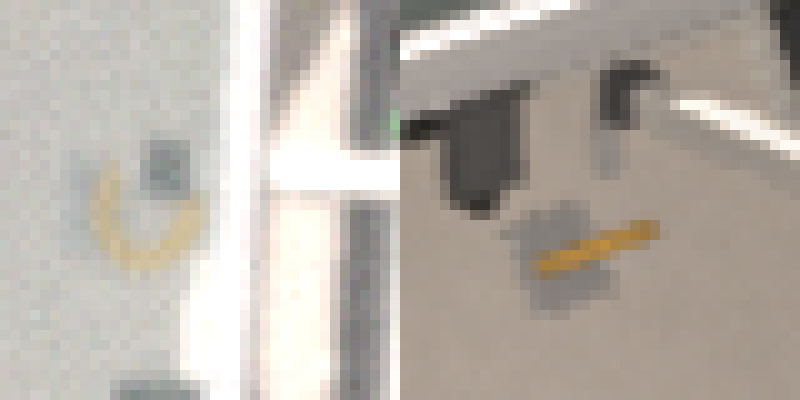

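>>> {"name": "carry_out", "arguments": {"increments": [[[0,0,0],[-0.5,0,4],1],[[0,0,0],[-0.5,4,4],1],[[0,0,0],[-0.5,8,4],1],[[0,0,0],[-0.5,12,4],1],[[0,0,0],[-0.5,15,4],1],[[0,0,0],[-0.5,18,4],1],[[0,0,0],[-0.5,18,4],1],[[0,0,0],[-0.5,18,4],1]]}}

```text
time_s: 7.3
ee_pos: [575.8, 28.6, 430.7]
ee_rot: [-90.0, 0.0, -2.0]
force: [-0.1, 0.5, -1.2]
gripper_width: 19.8
```

>>> {"name": "carry_out", "arguments": {"increments": [[[0,0,0],[0,0,0],1],[[0,0,0],[0,0,0],1]]}}

```text
time_s: 7.47
ee_pos: [575.9, 28.6, 431.2]
ee_rot: [-90.0, -0.0, -2.0]
force: [0.9, -0.1, -1.8]
gripper_width: 19.6
```

>>> {"name": "carry_out", "arguments": {"increments": [[[0,0,0],[0,3,0],1],[[0,0,0],[0,6,0],1],[[0,0,0],[0,9,0],1],[[0,0,0],[0,12,0],1],[[0,0,0],[0,13,0],1],[[0,0,0],[0,13,0],1],[[0,0,0],[0,13,0],1]]}}

```text
time_s: 8.05
ee_pos: [575.9, 28.6, 417.8]
ee_rot: [-90.0, 0.0, -2.0]
force: [0.2, -0.0, -2.0]
gripper_width: 19.4
```

```bash
python3 - <<'E'
from h import *
f=grab('scene');t=grab('top')
a=cv2.resize(f['frame'][125:165,260:300],None,fx=10,fy=10,interpolation=0)
b=cv2.convertScaleAbs(cv2.resize(t['frame'][160:200,235:275],None,fx=10,fy=10,interpolation=0),alpha=2.)
cv2.imwrite('pics/g6.png',np.hstack([b,a]))
s=env.state();print(s['ee_pos'],s['force'],s['torque'])
E
```

```text
[575.89563367  28.56139309 418.05036421] [-0.59192191 -0.65965725 -1.52894224] [-0.06970202  0.05035925 -0.01184681]
```

View pics/g6.png

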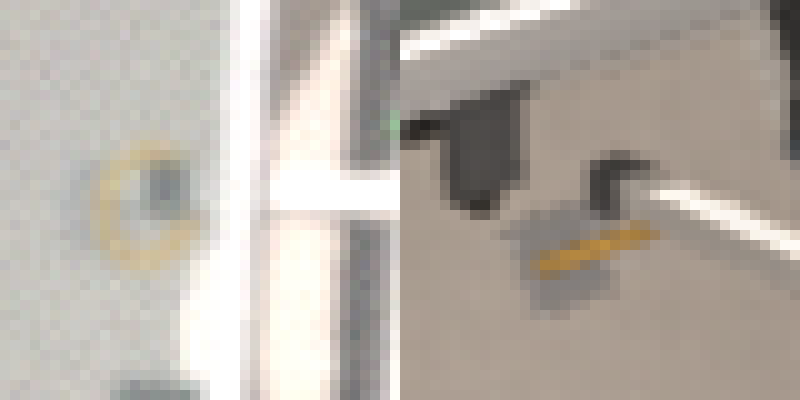

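No contact force so far, the prong sits inside the ring in the top view, and the bar end is just above the ring in the scene view. Next I'll pull gently.

>>> {"name": "carry_out", "arguments": {"increments": [[[0,0,0],[0,0,-2],1],[[0,0,0],[0,0,-5],1],[[0,0,0],[0,0,-8],1],[[0,0,0],[0,0,-11],1],[[0,0,0],[0,0,-14],1],[[0,0,0],[0,0,-17],1],[[0,0,0],[0,0,-20],1],[[0,0,0],[0,0,-22],1]]}}

```text
time_s: 8.82
ee_pos: [575.0, 6.2, 418.0]
ee_rot: [-90.0, -0.0, -2.0]
force: [-0.5, 0.8, -0.8]
gripper_width: 19.7
```

```bash
cat >> h.py <<'E'
def flap():
    f=grab('scene');c=cloud(f)
    i=np.array([.035,.9994]);l=np.array([.9994,-.035]);H=np.array([581,204.])
    xy=c[...,:2]-H; X=xy@i;Y=xy@l;Z=c[...,2]-90
    m=(f['z_map']>0)&(Z>15)&(Z<185)&(abs(Y)<85)&(X>-40)&(X<170)&((Z<105)|(abs(Y)>35))
    X,Z=X[m],Z[m]; t=np.arctan2(X,Z)+np.arcsin(np.clip(4/np.hypot(X,Z),0,1)); t0=np.median(t); return round(float(t0),3),int(m.sum()),round(float(np.percentile(t,75)-np.percentile(t,25)),3),f
E
python3 - <<'E'
from h import *
r=flap();print(r[:3]); s=env.state();print(s['ee_pos'],s['force'],s['torque'])
a=cv2.resize(r[3]['frame'][95:215,215:335],None,fx=4,fy=4,interpolation=2);cv2.imwrite('pics/g7.png',a)
E
```

```text
(0.374, 1875, 0.056)
[575.03645582   6.02147288 417.94943577] [ 0.33247423  0.72599565 -2.44134041] [0.01116759 0.1042112  0.11350069]
```

View pics/g7.png

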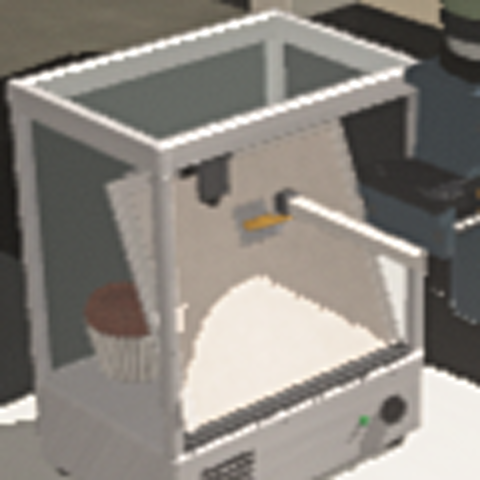

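The flap is following: it leans 0.37 rad and the hook is in the ring. I'll go on in measured steps.

>>> {"name": "carry_out", "arguments": {"increments": [[[0,0,0],[0,0,-3],1],[[0,0,0],[0,0,-6],1],[[0,0,0],[0,0,-9],1],[[0,0,0],[0,0,-12],1],[[0,0,0],[0,0,-15],1],[[0,0,0],[0,0,-18],1],[[0,0,0],[0,0,-21],1],[[0,0,0],[0,0,-23],1],[[0,0,0],[0,0,-24],1]]}}

```text
time_s: 9.62
ee_pos: [574.2, -17.8, 417.9]
ee_rot: [-90.0, 0.0, -2.0]
force: [0.0, 1.9, -2.1]
gripper_width: 19.7
```

>>> {"name": "carry_out", "arguments": {"increments": [[[0,0,0],[0,0.3,-1],1],[[0,0,0],[0,0.6,-2],1],[[0,0,0],[0,1,-3],1],[[0,0,0],[0,1,-4],1]]}}

```text
time_s: 9.95
ee_pos: [574.1, -21.4, 416.9]
ee_rot: [-90.0, 0.0, -2.0]
force: [-0.3, 1.8, -1.3]
gripper_width: 19.9
```

```bash
python3 -c "
from h import *
print(flap()[:3]); s=env.state();print(s['ee_pos'],s['force'],s['torque'])"
```

```text
(0.181, 1848, 0.052)
[574.09305544 -21.5670888  416.88129248] [-0.57598462  1.54031668 -0.62763672] [0.31646622 0.08241509 0.07852331]
```

>>> {"name": "carry_out", "arguments": {"increments": [[[0,0,0],[0,0,-1],1],[[0,0,0],[0,0.2,-2],1],[[0,0,0],[0,0.4,-3],1],[[0,0,0],[0,0.4,-3],1]]}}

```text
time_s: 10.33
ee_pos: [574.0, -24.6, 416.5]
ee_rot: [-90.0, 0.0, -2.0]
force: [-0.7, 1.9, -1.9]
gripper_width: 19.9
```

>>> {"name": "carry_out", "arguments": {"increments": [[[0,0,0],[0,0,-1],1],[[0,0,0],[0,0.2,-2],1],[[0,0,0],[0,0.4,-3],1],[[0,0,0],[0,0.4,-3],1]]}}

```text
time_s: 10.67
ee_pos: [573.9, -27.6, 416.1]
ee_rot: [-90.0, 0.0, -2.0]
force: [-0.9, 0.2, -1.2]
gripper_width: 19.6
```

>>> {"name": "carry_out", "arguments": {"increments": [[[0,0,0],[0,0.2,-1],1],[[0,0,0],[0,0.4,-2],1],[[0,0,0],[0,0.4,-2],1]]}}

```text
time_s: 10.92
ee_pos: [573.8, -29.6, 415.7]
ee_rot: [-90.0, 0.0, -2.0]
force: [-1.0, 1.9, 0.1]
gripper_width: 19.4
```

```bash
python3 -c "
from h import *
print(flap()[:3]); s=env.state();print(s['ee_pos'],s['force'],s['torque'])"
```

```text
(0.122, 1802, 0.051)
[573.78296647 -29.53271004 415.73142081] [-0.61167852  1.45226921 -0.51814435] [0.28936007 0.11639995 0.11683322]
```

>>> {"name": "carry_out", "arguments": {"increments": [[[0,0,0],[0,0.2,-1],1],[[0,0,0],[0,0.4,-2],1],[[0,0,0],[0,0.4,-2],1]]}}

```text
time_s: 11.22
ee_pos: [573.7, -31.5, 415.3]
ee_rot: [-90.0, 0.0, -2.0]
force: [-0.6, 1.8, -0.4]
gripper_width: 19.3
```

>>> {"name": "carry_out", "arguments": {"increments": [[[0,0,0],[0,0.2,-1],1],[[0,0,0],[0,0.4,-2],1],[[0,0,0],[0,0.4,-2],1]]}}

```text
time_s: 11.47
ee_pos: [573.7, -33.6, 414.9]
ee_rot: [-90.0, 0.0, -2.0]
force: [-0.3, 1.1, -1.2]
gripper_width: 19.4
```

>>> {"name": "carry_out", "arguments": {"increments": [[[0,0,0],[0,0.1,-1],1],[[0,0,0],[0,0.1,-1],1]]}}

```text
time_s: 11.63
ee_pos: [573.6, -34.6, 414.7]
ee_rot: [-90.0, 0.0, -2.0]
force: [-0.8, 0.9, -0.8]
gripper_width: 19.9
```

>>> {"name": "carry_out", "arguments": {"increments": [[[0,0,0],[0,0.2,-1],1],[[0,0,0],[0,0.4,-2],1],[[0,0,0],[0,0.4,-2],1]]}}

```text
time_s: 11.88
ee_pos: [573.5, -36.3, 414.3]
ee_rot: [-90.0, 0.0, -2.0]
force: [0.3, 3.0, -2.6]
gripper_width: 19.5
```

>>> {"name": "carry_out", "arguments": {"increments": [[[0,0,0],[0,0.2,-1],1],[[0,0,0],[0,0.4,-2],1],[[0,0,0],[0,0.4,-2],1]]}}

```text
time_s: 12.13
ee_pos: [573.5, -37.9, 413.9]
ee_rot: [-89.9, 0.0, -2.0]
force: [-0.7, 4.9, -1.4]
gripper_width: 19.4
```

>>> {"name": "carry_out", "arguments": {"increments": [[[0,0,0],[0,0.1,-1],1],[[0,0,0],[0,0.1,-1],1]]}}

```text
time_s: 12.3
ee_pos: [573.5, -39.2, 413.8]
ee_rot: [-90.0, 0.0, -2.0]
force: [-0.0, 2.8, -1.9]
gripper_width: 19.8
```

```bash
python3 -c "
from h import *
print(flap()[:3]); s=env.state();print(s['ee_pos'],s['force'],s['torque'])"
```

```text
(0.055, 1751, 0.048)
[573.45843966 -39.24297949 413.84671655] [ 0.13352814  3.88938975 -2.1462664 ] [0.65757031 0.1283364  0.11196154]
```

>>> {"name": "carry_out", "arguments": {"increments": [[[0,0,0],[0,0.1,-0.5],1],[[0,0,0],[0,0.2,-1],1],[[0,0,0],[0,0.2,-1],1]]}}

```text
time_s: 12.6
ee_pos: [573.4, -40.8, 413.7]
ee_rot: [-90.1, -0.0, -2.0]
force: [-1.3, 0.9, -2.2]
gripper_width: 20.1
```

>>> {"name": "carry_out", "arguments": {"increments": [[[0,0,0],[0,0.1,-0.5],1],[[0,0,0],[0,0.2,-1],1],[[0,0,0],[0,0.2,-1],1]]}}

```text
time_s: 12.85
ee_pos: [573.4, -41.9, 413.5]
ee_rot: [-90.1, 0.0, -2.0]
force: [-0.7, 0.5, -1.9]
gripper_width: 19.7
```

```bash
python3 -c "
from h import *
print(flap()[:3]); s=env.state();print(s['ee_pos'],s['force'],s['torque'])"
```

```text
(0.032, 1726, 0.049)
[573.40019951 -41.82666168 413.48182407] [-0.11966343  0.38102951 -2.44628257] [-0.0798743   0.16724387  0.06705661]
```

>>> {"name": "carry_out", "arguments": {"increments": [[[0,0,0],[0,0,-0.5],1],[[0,0,0],[0,0,-1],1],[[0,0,0],[0,0,-1],1]]}}

```text
time_s: 13.15
ee_pos: [573.4, -42.4, 413.4]
ee_rot: [-90.0, 0.0, -2.0]
force: [0.9, 1.4, -1.7]
gripper_width: 19.4
```

```bash
python3 -c "
from h import *
print(flap()[:3]); s=env.state();print(s['ee_pos'],s['force'],s['torque'])"
```

```text
(0.029, 1725, 0.048)
[573.36104726 -42.39262037 413.38479677] [ 0.19812461  1.61036983 -3.03999629] [ 0.04462142  0.07242032 -0.01993333]
```

>>> {"name": "carry_out", "arguments": {"increments": [[[0,0,0],[0,0,-0.5],1],[[0,0,0],[0,0,-1],1],[[0,0,0],[0,0,-1],1]]}}

```text
time_s: 13.45
ee_pos: [573.4, -43.1, 413.3]
ee_rot: [-89.9, 0.0, -2.0]
force: [-0.3, 3.3, -3.4]
gripper_width: 19.8
```

```bash
python3 -c "
from h import *
print(flap()[:3]); s=env.state();print(s['ee_pos'],s['force'],s['torque'])"
```

```text
(0.027, 1718, 0.05)
[573.34836865 -43.12163463 413.33219585] [ 0.79886206  3.42125481 -3.26369241] [ 0.25621061 -0.0593523  -0.0418714 ]
```

>>> {"name": "carry_out", "arguments": {"increments": [[[0,0,0],[0,0,-0.4],1],[[0,0,0],[0,0,-0.7],1],[[0,0,0],[0,0,-0.7],1]]}}

```text
time_s: 13.75
ee_pos: [573.3, -43.7, 413.3]
ee_rot: [-89.9, 0.0, -2.0]
force: [0.2, 5.2, -4.5]
gripper_width: 19.7
```

```bash
python3 -c "
from h import *
print(flap()[:3]); s=env.state();print(s['ee_pos'],s['force'],s['torque'])"
```

```text
(0.024, 1715, 0.046)
[573.30596968 -43.68883534 413.32089769] [-0.16793917  5.52657446 -4.0598785 ] [ 0.43110829 -0.04829846 -0.04422191]
```

>>> {"name": "carry_out", "arguments": {"increments": [[[0,0,0],[0,0,2],1],[[0,0,0],[0,0,4],1],[[0,0,0],[0,0,6],1],[[0,0,0],[0,0,8],1],[[0,0,0],[0,0,9],1],[[0,0,0],[0,0,9],1],[[0,0,0],[0,0,9],1],[[0,0,0],[0,0,9],1]]}}

```text
time_s: 14.47
ee_pos: [573.6, -35.2, 413.5]
ee_rot: [-90.0, -0.0, -2.0]
force: [0.4, -0.4, -1.2]
gripper_width: 19.9
```

```bash
python3 -c "
from h import *
print(flap()[:3]); s=env.state();print(s['ee_pos'],s['force'],s['torque'])"
```

```text
(0.025, 1740, 0.049)
[573.62896227 -35.19319932 413.51526108] [-0.6248694  -0.34005729 -2.16479605] [-0.09597989  0.08241829  0.00313994]
```

The flap stays at 0.025 rad with the hook slack, so the catch holds it. Now I'll unhook by lifting straight up and watching the force.

>>> {"name": "carry_out", "arguments": {"increments": [[[0,0,0],[0,-2,1.5],1],[[0,0,0],[0,-5,1.5],1],[[0,0,0],[0,-9,1.5],1],[[0,0,0],[0,-13,1.5],1],[[0,0,0],[0,-17,1.5],1],[[0,0,0],[0,-21,1.5],1],[[0,0,0],[0,-25,1.5],1],[[0,0,0],[0,-30,1.5],1],[[0,0,0],[0,-34,1.5],1],[[0,0,0],[0,-34,1.5],1]]}}

```text
time_s: 15.35
ee_pos: [573.8, -33.6, 448.7]
ee_rot: [-90.0, -0.1, -2.0]
force: [0.9, 0.7, -2.4]
gripper_width: 19.5
```

```bash
python3 -c "
from h import *
r=flap();print(r[:3]); s=env.state();print(s['ee_pos'],s['force'],s['torque'])
cv2.imwrite('pics/g8.png',cv2.resize(r[3]['frame'][95:215,215:335],None,fx=4,fy=4,interpolation=2))"
```

```text
(0.025, 1718, 0.046)
[573.72780322 -33.61530002 448.15034629] [-0.84233078  0.73927541 -1.97940752] [-0.09259452  0.05458436 -0.01695942]
```

View pics/g8.png

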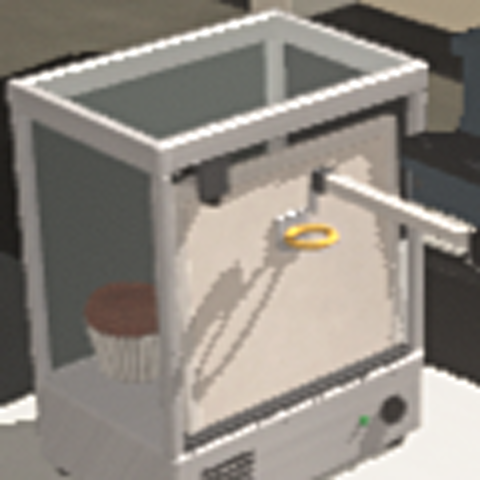

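The hook is out of the ring, at about (318,185) above the ring at (312,237) in the crop, and the flap stays upright and shut. Now back to the rack.

>>> {"name": "carry_out", "arguments": {"increments": [[[0,0,0],[0,0,-15],1],[[0,0,0],[0,0,-45],1],[[0,0,0],[0,0,-75],1],[[0,-0.03,0],[2,0,-105],1],[[0,-0.12,0],[5,10,-140],1],[[0,-0.2,0],[9,30,-175],1],[[0,-0.27,0],[12,50,-205],1],[[0,-0.288,0],[12.2,70,-225],1],[[0,-0.288,0],[12.2,84,-235.6],1],[[0,-0.288,0],[12.2,84,-235.6],1]]}}

```text
time_s: 16.23
ee_pos: [576.6, -271.6, 359.1]
ee_rot: [-89.8, 0.4, 14.3]
force: [-0.0, 0.6, -2.7]
gripper_width: 20.0
```

>>> {"name": "carry_out", "arguments": {"increments": [[[0,0,0],[0,0,0],1],[[0,0,0],[0,0,0],1]]}}

```text
time_s: 16.4
ee_pos: [578.0, -268.9, 364.4]
ee_rot: [-90.0, -0.1, 14.5]
force: [0.1, -0.1, -2.4]
gripper_width: 19.8
```

```bash
python3 - <<'E'
from h import *
f=grab('scene');t=grab('top')
s=env.state();dz=s['ee_pos'][2]-354;print(dz)
for n,ff in(('S',f),('T',t)):
    cc=cloud(ff)
    m=(ff['z_map']>0)&(cc[...,1]>-205)&(cc[...,1]<-30)&(cc[...,0]>490)&(cc[...,0]<590)&(cc[...,2]>140+dz)&(cc[...,2]<200+dz)
    P=cc[m]; l=cv2.fitLine(P.astype(np.float32),cv2.DIST_HUBER,0,.01,.01).ravel();l[:3]*=np.sign(l[1]); print(n,len(P),'at y=-132',l[3:]+l[:3]*(-132-l[4])/l[1],P[P[:,1].argmax()],'az',np.degrees(np.arctan2(l[1],l[0])),'el',np.degrees(np.arcsin(l[2])))
print(s['ee_pos'],s['ee_rot'],s['force'],s['torque'],s['gripper_width'])
print(inc((578.0,-269.8,264.8),(-90,0,14.44)))
print(flap()[:3])
E
```

```text
11.11412997025974
S 351 at y=-132 [ 538.4405  -132.       192.73747] [526.06604764 -53.91194623 186.20183359] az 104.67635 el -1.3502641
T 215 at y=-132 [ 542.7194  -132.       196.16502] [522.04616622 -53.25890566 188.85537748] az 104.50256 el 0.8821184
[ 578.02625618 -268.48844794  365.11412997] [-90.07747778  -0.12628618  14.56701577] [-0.20782929 -0.27290269 -2.43048728] [-0.10447488  0.07557752  0.00268648] 19.640480814060965
(array([0.0013, 0.0022, 0.0022]), array([ -0.6, 100.3,  -1.1]))
(0.027, 1792, 0.05)
```

>>> {"name": "carry_out", "arguments": {"increments": [[[0,0.002,0],[-0.5,15,-1],1],[[0,0.002,0],[-0.5,35,-1],1],[[0,0.002,0],[-0.5,55,-1],1],[[0,0.002,0],[-0.5,65,-1],1],[[0,0.002,0],[-0.5,75,-1],1],[[0,0.002,0],[-0.5,84,-1],1],[[0,0.002,0],[-0.5,92,-1],1],[[0,0.002,0],[-0.5,98,-1],1],[[0,0.002,0],[-0.5,98,-1],1],[[0,0.002,0],[-0.5,98,-1],1]]}}

```text
time_s: 17.38
ee_pos: [577.5, -270.6, 265.8]
ee_rot: [-90.0, -0.0, 14.4]
force: [-0.4, -0.9, -1.1]
gripper_width: 19.6
```

>>> {"name": "carry_out", "arguments": {"increments": [[[0,0,0],[0,0,0],1],[[0,0,0],[0,0,0],1]]}}

```text
time_s: 17.55
ee_pos: [577.5, -270.6, 265.9]
ee_rot: [-90.0, -0.0, 14.4]
force: [1.0, 0.5, -1.5]
gripper_width: 19.4
```

>>> {"name": "carry_out", "arguments": {"increments": [[[0,0,0],[0.6,0.5,0.6],1],[[0,0,0],[0.6,1,0.6],1],[[0,0,0],[0.6,1.3,0.6],1],[[0,0,0],[0.6,1.3,0.6],1],[[0,0,0],[0.6,1.3,0.6],1]]}}

```text
time_s: 17.97
ee_pos: [577.9, -269.8, 264.8]
ee_rot: [-90.0, -0.0, 14.4]
force: [-1.1, 0.5, 3.9]
gripper_width: 19.7
```

Force is now upward (about +4 N), so the pole is seated. I'll release it gently, then rise.

>>> {"name": "carry_out", "arguments": {"increments": [[[0,0,0],[0,0,0],0.7],[[0,0,0],[0,0,0],0.6],[[0,0,0],[0,0,0],0.45],[[0,0,0],[0,0,0],0.3],[[0,0,0],[0,0,0],0.15],[[0,0,0],[0,0,0],0],[[0,0,0],[0,0,0],0],[[0,0,0],[0,0,0],0],[[0,0,0],[0,0,0],0]]}}

```text
time_s: 18.72
ee_pos: [577.8, -269.8, 264.1]
ee_rot: [-90.0, 0.0, 14.4]
force: [0.2, 1.1, -0.2]
gripper_width: 76.7
```

>>> {"name": "carry_out", "arguments": {"increments": [[[0,0,0],[0,-10,0],0],[[0,0,0],[0,-35,0],0],[[0,0,0],[0,-70,0],0],[[0,0,0],[0,-110,0],0],[[0,0,0],[0,-150,0],0],[[0,0,0],[0,-180,0],0],[[0,0,0],[-60,-200,0],0],[[0,0,0],[-100,-200,0],0],[[0,0,0],[-140,-200,0],0],[[0,0,0],[-160,-200,0],0]]}}

```text
time_s: 19.55
ee_pos: [420.7, -309.5, 465.8]
ee_rot: [-90.1, -0.1, 14.4]
force: [-0.8, -1.2, 0.0]
gripper_width: 91.2
```

```bash
python3 - <<'E'
from h import *
f=grab('scene');t=grab('top')
S=dict(np.load('scene0.npz'));T=dict(np.load('top0.npz'))
for n,ff,g in(('S',f,S),('T',t,T)):
    for nm,q in(('now',ff),('start',g)):
        cc=cloud(q);m=(q['z_map']>0)&(cc[...,1]>-205)&(cc[...,1]<-30)&(cc[...,0]>490)&(cc[...,0]<590)&(cc[...,2]>78)&(cc[...,2]<125)
        P=cc[m]; l=cv2.fitLine(P.astype(np.float32),cv2.DIST_HUBER,0,.01,.01).ravel();l[:3]*=np.sign(l[1]); print(n,nm,len(P),(l[3:]+l[:3]*(-132-l[4])/l[1]).round(1),P[:,1].max().round(1),'az',np.degrees(np.arctan2(l[1],l[0])).round(2),'el',np.degrees(np.arcsin(l[2])).round(2))
print(flap()[:3]);s=env.state();print(s['time_s'],s['ee_pos'],s['force'],s['gripper_width'])
a=cv2.resize(f['frame'][90:370,215:515],None,fx=2.6,fy=2.1,interpolation=2);cv2.imwrite('pics/g9.png',a)
E
```

```text
S now 396 [ 537.9 -132.    94.1] -57.2 az 104.04 el -0.77
S start 392 [ 537.  -132.    93.9] -58.8 az 103.78 el -0.53
T now 233 [ 542.4 -132.    95.3] -53.6 az 104.29 el -0.13
T start 232 [ 541.3 -132.    96.1] -53.4 az 104.27 el -0.39
(0.025, 1795, 0.047)
19.7 [ 420.60552826 -309.79246322  465.83551158] [ 0.86780484 -0.0815536   1.0206742 ] 91.34841181643506
```

View pics/g9.png

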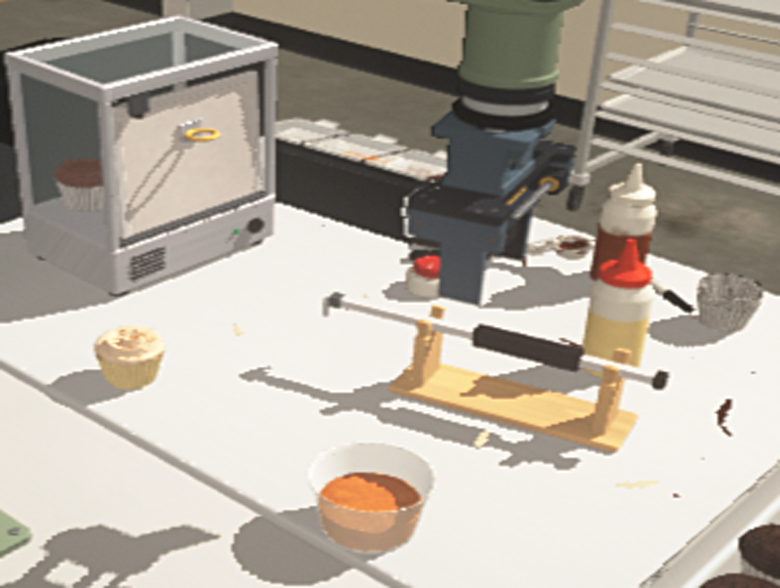

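The flap is shut with the ring at (201,135). The pole lies in both forks as before, and the bottle, cup, cupcake and timer look untouched.

>>> {"name": "carry_out", "arguments": {"increments": [[[0,0,0],[0,0,0],0],[[0,0,0],[0,0,0],0],[[0,0,0],[0,0,0],0]]}}

```text
time_s: 19.95
ee_pos: [423.9, -309.4, 464.1]
ee_rot: [-90.0, -0.0, 14.5]
force: [0.3, -0.1, 0.0]
gripper_width: 91.2
```

```bash
python3 -c "
from h import *
print(flap()[:3]); print(env.job_done())"
```

```text
(0.028, 1799, 0.045)
the job is handed in; nothing more can be done
None
```

I hooked the ring eye and pulled the flap shut until the catch snapped. Then I unhooked, put the pole back in its rack and handed the job in at about 20 s.

- **Flap:** it held at about 0.025–0.028 rad with the hook slack, after unhooking and just before hand-in.
- **Force:** the pull built up to about 5 N, dropped to about 0.4 N at the snap, then rose to 5.5 N on the buffer. These are end-of-move readings, so I did not see the peak at the snap itself. The brief says the roller yields at 7–10 N, so the real peak was probably in that range. I saw nothing near 16 N.
- **Pole:** it lies within about 2 mm and 0.3° of where it started, by depth in both views.
- **Other things on the table:** the bottle, cup, cupcake and timer look unmoved in the last picture. I did not measure them.

One check disagreed: before hooking, the top view suggested the hook was several mm short of where the depth readings put it. I moved it 4 mm further in, and it went into the ring without contact.

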